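Press the plaster relief

ROBOT

A 6-joint arm with a two-finger parallel gripper is mounted at the origin on the work surface. World frame = base frame: x ahead of the robot, y to its left, z up, the work surface at z = 0. Lengths are in m, angles in rad, forces in N, time in s.
With the tool pointing down it reaches from about 0.3 to 0.825 m from the base axis. Payload 5.4 kg.
Tool frame: the origin (TCP) lies on the mounting face of the last link; the fingertips stand 190 mm ahead of it and the grasp point (between the pads) lies 171 mm ahead of it; z points along the fingers, y is the line along which they close (so a half turn about z gives the same grasp; the last joint's range is limited). The gripper opens to 92 mm and grips with 3 to 60 N. Pads are 20 mm wide; open, the fingers measure 128 mm over their backs; the gripper's body (75 mm by 189 mm) begins 69 mm behind the grasp point.
Start: joints at [1.013, 0.158, 1.597, -0, 1.386, -0.21], TCP at [0.196, 0.541, 0.405] pointing down, gripper open.
Joint ranges: [-2.91, 2.91], [-0.94, 2.29], [0.18, 2.7], [-1.29, 4.43], [0.17, 2.64], [-3, 3]. Speed limits (rad/s): [2.57, 2.57, 3.14, 3.14, 3.14, 3.14].

INTERFACE

Orientations are given as a unit quaternion [x, y, z, w].
In Python, from workcell import manip gives the robot as it stands.
- The arm moves only by the shell command python3 -m inch 'ROWS' [OPENING] [FORCE]. ROWS is JSON, a list of rows, each a list of 6 numbers: the shift along the tool's x, y, z in m, then the turn, a rotation vector about the tool's x, y, z in units of 6 degrees (1.0 is 6 degrees). In form: [[dx, dy, dz, ax, ay, az], ...]. A call has 1 to 8 rows; each row shifts and turns the commanded pose from where the row before left it, along the tool's axes as they then stand; what a row does not reach is not made up. A row lasts 1/8 s, in which the tool goes at most 62.5 mm and 10.7 degrees, less where a joint would pass 70% of its speed; a pose out of reach is approached as far as the arm can. A call is refused whole if a number of a shift passes 0.0625 or a number of a turn 1, either way. A call with a gripper value outside its range is refused whole. OPENING is the closure, from -1 (fully open) to 1 (shut), set as the call begins (- or left out, the last holds). The fingers move at their own pace and stop on an object; FORCE is the grip in N (left out, the last holds). Time passes only in rows, so rows that do not move let the fingers close. It gives the time, the measured TCP pose, the force, the opening and the grip force at its end, in the units of the state.
- manip.get_obs(): the state, without advancing time (a new reading comes with each control period).
- manip.read_camera(name): name is "scene" or "top"; returns the picture (400x640x3 uint8, red, green, blue); there is no depth.
- manip.camera_info(name): a dict with "fx", "fy", "cx", "cy" (pixels), "dist_coeffs" ([k1, k2, p1, p2, k3] as OpenCV has them; the pictures are not rectified), "extrinsics" (4x4, takes a point from camera to world coordinates). Camera axes: x right, y up, looking along -z (the intrinsics and any distortion apply to the point x, -y, -z); pixel columns grow to the right and rows downward; lengths in m; the calibration is good to about 2 mm. A picture is of the moment at which its call begins. camera_info takes no time and is no camera call.
- manip.sign_off(): hands the job in; it is judged then, once.
Trained networks look in the newest picture that a camera, given by its name, has taken for a name from the list of things; names that differ only in an ending like _2 or _b are one class to them, and where a whole thing is asked for, a point or a joint stands for the part that bears it (a point fixed in the world has none). Each returns a list of dicts, best first, with "conf" (0 to 1); they miss things now and then, are a little off and sometimes report something else, mostly with a low value. They report only what shows in the picture. A call takes as long as a camera call.
- manip.spot_in(camera, thing): "bbox" ([centre column, centre row, width, height] in pixels, round what is visible of it).
- manip.silhouettes(camera, thing): "mask" (400x640 bool, what is visible of it) and "bbox" ([centre column, centre row, width, height] in pixels, round what is visible of it).
- manip.landmark_of(camera, thing): "centre" ([column, row] in pixels: a listed point, or the origin of a listed thing).
The state is a dict: "time_s": time; "qpos": joint angles; "dq": joint speeds; "joint_efforts": joint torques, N m; "ee_pos": TCP position; "tcp_rot": TCP orientation; "force": force on the tool from outside, world axes, zero at the start; "ft_torque": the same for the moment, N m; "width": finger opening in m; "finger_force": force on a finger pad.
Only numpy, scipy, OpenCV 4.12 (cv2) and the standard library are available. Lean on these libraries where they do the work, as an engineer would, in place of code of your own. Each camera call takes 0.05 s, during which the arm holds its last target. There are 200 camera calls.

TASK

Push the press's open tray, which carries the plaster relief, fully home until it clicks in past its detent. Then flip the safety catch on top of the press right over, and after that pull the press's lever forward, towards the robot's side, down to its stop. Finish while still holding the lever down there with the fingers, with the tray still home, and leave everything else on the table where it is.

Things in the scene. Friction and masses are not known exactly. Their poses are not given: they have to be found in the camera images.
- press: Bench press fixed to the table: grey base plate 205 x 180 x 18 mm, four posts, grey head block (x -60..+85, y -82..+82, z 130..155 mm, 8 mm nuts on its corners). Origin: base underside, at table height. Its x runs from its front (robot's side, where the tray comes out) to its back, y to its left, z up; 'press frame' below, in mm, means these axes. Place and yaw vary.
- tray (a joint): Shallow aluminium drawer low in the press, a white plaster relief fixed on it. Value in m: 0 = home at its stop, grows as it comes out to the press's -x (60 mm at most); starts 30 to 55 mm out. About 1.5 N of friction; a spring detent resists with up to about 8 N between 17 and 7 mm out, then draws it home over the last 7 mm and keeps it there.
- tray_front (a point): Centre of the tray's plain front panel, on its outer face; moves with the tray, home at (-120, 0, 46) in the press frame. Panel 116 mm wide, z 20 to 72 mm above the table, nothing in front of it. Push it along the press's +x. The head block's front is 60 mm behind the panel's home place, its underside 130 mm above the table.
- catch (a joint): Safety catch on the head: upright steel plate, 42 mm tall, 6 thick, x -59..+21 in the press frame. Value in rad: 0 to 0.06 = guarding (0 leans 0.15 rad to the press's right), grows as it is flipped to the press's left (+y), 1.5 = lying over at its stop. Under 1 N moves it; past about 0.5 it falls over by itself and stays. While upright it blocks the lever after about 0.1 rad.
- catch_hinge (a point): Fixed point on the catch's hinge line, which runs along the press's x: at (-44, -35, 162) in the press frame, below the tab.
- catch_tab (a point): Middle of the top edge of the catch's front tab, which is 30 mm long (x -59..-29 in the press frame), 8 mm thick and reaches 58 mm from the hinge line. Moves with the catch; while guarding at (-44, -44, 219) in the press frame. Push the tab from its right side towards the press's left.
- lever (a joint): Upright yoke of two flat steel arms (y +-90 in the press frame) with a cross bar on top. Value in rad: 0 = upright (start), grows as the bar is pulled forward and down to the press's -x, 0.9 = at its stop. A spring pulls it back, about 4 N at the bar at the start, 8 to 10 N at the stop; let go, it springs up again.
- yoke: The whole lever (arms and cross bar) as a body. Origin in the middle of its hinge line, which runs along the press's y: at (30, 0, 150) in the press frame. Its z points along the arms to the cross bar; it turns with the lever.
- cross_bar (a point): The lever's cross bar: round, 190 mm long along the press's y, steel of 16 mm diameter with a black rubber sleeve of 22 mm diameter on the middle 120 mm. This point is its centre, 115 mm from the lever's hinge line: (30, 0, 265) in the press frame at the start, about (-60, 0, 221) at the stop. Free space all round, can be pinched from above.
- brush: Paint brush lying on the table beside the press, a bystander.
- jar: Small closed jar, 60 mm across, 75 mm tall, beside the press, a bystander.
- paint_can: Small aluminium can, 66 mm across, 85 mm tall, beside the press, a bystander.
- offcut: White plaster piece with features of a face, 85 x 50 x 35 mm, lying beside the tray, a bystander.
- bowl: Black rubber mixing bowl, 130 mm across, 55 mm tall, on the right side of the table, a bystander.
- rod_face: Sculpture: half face on a steel rod in a plaster block, 250 mm tall, towards one side of the table, a bystander.
- bust: White plaster bust, 223 mm tall, towards one side of the table, a bystander.
- spatula: Spatula lying at the left of the table, a bystander.

How it is judged:
By the outcome, as a careful person would: the job done as asked, in the order asked, and still so for the second after the job is handed in, while the arm keeps its last pose, push and grip.
It also fails if it takes over 64 s, if anything falls off the work surface, if the arm or the gripper's body presses on something with over 40 N, if the wrist force passes 120 N, or if a joint passes its speed limit or range.

## Working session

There is one attempt and no reset: what is moved stays moved. The work goes in short steps, Python scripts to look and compute and a shell command to move; the robot and the scene stay as the last step left them, time stands still between calls to the robot, and variables do not carry over. Pictures are saved under pics/ and viewed, at most 10 in all, crops included, and the job is handed in when it is done.

```bash
mkdir -p pics; cat > h.py <<'E'
import numpy as np, cv2
from workcell import manip
from scipy.spatial.transform import Rotation as R
def K(c):
    i=manip.camera_info(c); return np.array([[i['fx'],0,i['cx']],[0,i['fy'],i['cy']],[0,0,1.]]),np.array(i['dist_coeffs'],float),np.array(i['extrinsics'])
def ray(c,px):
    k,d,E=K(c); u=cv2.undistortPoints(np.array([[px]],float),k,d)[0,0]
    v=E[:3,:3]@np.array([u[0],-u[1],-1]); return E[:3,3],v/np.linalg.norm(v)
def proj(c,P):
    k,d,E=K(c); P=np.atleast_2d(P); q=(P-E[:3,3])@E[:3,:3]*[1,-1,-1]
    return cv2.projectPoints(q,np.zeros(3),np.zeros(3),k,d)[0][:,0]
def atz(c,px,z):
    o,v=ray(c,px); return o+v*(z-o[2])/v[2]
def save(c,n): 
    im=manip.read_camera(c); cv2.imwrite('pics/'+n+'.png',im[:,:,::-1]); return im
E
python3 - <<'E'
from h import *
for c in('scene','top'):
    save(c,c+'0'); print(c,K(c)[2].round(3).tolist())
    for t in('press','tray_front','catch_hinge','catch_tab','yoke','cross_bar'):
        print(t,[(np.round(d['centre'],1).tolist(),round(d['conf'],2)) for d in manip.landmark_of(c,t)[:3]])
o=manip.get_obs();print(o['time_s'],o['ee_pos'],o['tcp_rot'],o['width'])
E
```

```text
scene [[-0.616, -0.561, 0.554, 1.382], [0.788, -0.446, 0.425, 0.611], [0.008, 0.698, 0.716, 1.207], [0.0, 0.0, 0.0, 1.0]]
press [([329.0, 265.1], 0.61)]
tray_front [([356.4, 230.1], 0.82), ([461.6, 329.8], 0.52)]
catch_hinge [([333.8, 217.2], 0.92)]
catch_tab [([331.2, 206.6], 0.76)]
yoke []
cross_bar [([324.7, 217.6], 0.75)]
top [[0.001, 0.981, -0.195, 0.269], [-1.0, 0.003, 0.012, 0.005], [0.013, 0.195, 0.981, 1.603], [0.0, 0.0, 0.0, 1.0]]
press [([291.2, 187.7], 0.65)]
tray_front [([291.7, 223.6], 0.67)]
catch_hinge [([301.6, 190.6], 0.79)]
catch_tab [([294.9, 187.5], 0.57), ([301.6, 186.7], 0.44), ([430.5, 200.4], 0.23)]
yoke [([290.4, 169.9], 0.55)]
cross_bar [([291.4, 164.2], 0.87)]
0.7 [0.19600716 0.54055065 0.40473913] [ 1.73042841e-01  9.84914298e-01  2.45249996e-05 -1.06359778e-06] 0.09190286113934822
```

View pics/scene0.png

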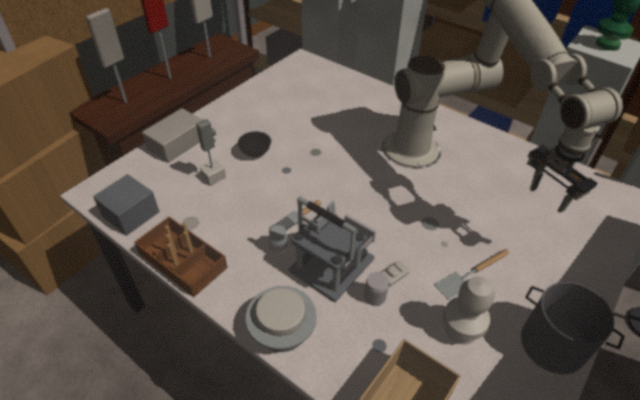

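View pics/top0.png

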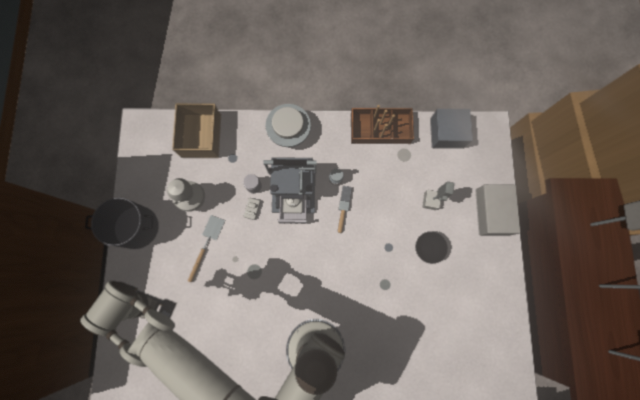

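The scene view shows the press at about (330,250), and the top view shows it at about (291,190) with the tray out towards the robot (panel at about row 222). Next I fit the pose and check it with an overlay.

```bash
cat > fit.py <<'E'
from h import *
from scipy.optimize import least_squares
obs=[]
for c in('scene','top'):
    manip.read_camera(c)
    for t in('press','tray_front','catch_hinge','catch_tab','cross_bar','yoke'):
        for _ in range(3):
            r=manip.landmark_of(c,t)
            if r and r[0]['conf']>.4: obs.append((c,t,r[0]['centre']))
def W(p,P):
    P=np.atleast_2d(P)/1000; c,s=np.cos(p[2]),np.sin(p[2])
    return P@np.array([[c,s,0],[-s,c,0],[0,0,1]])+[p[0],p[1],0]
def pts(p): return dict(press=(0,0,0),tray_front=(-120-1000*p[3],0,46),catch_hinge=(-44,-35,162),catch_tab=(-44,-44,219),cross_bar=(30,0,265),yoke=(30,0,150))
def res(p):
    q=pts(p); return np.concatenate([proj(c,W(p,q[t]))[0]-px for c,t,px in obs])
s=least_squares(res,[.6,.08,0,.04],loss='soft_l1',x_scale=[.1,.1,.1,.05])
if __name__=='__main__':
    p=s.x;print(p.round(4))
    r=s.fun.reshape(-1,2)
    for o,e in list(zip(obs,res(p).reshape(-1,2)))[::1]: print(o[0],o[1],e.round(1))
    out=[]
    for c,(x,y) in(('scene',(270,180)),('top',(235,135))):
        im=manip.read_camera(c)[:,:,::-1].copy()[y:y+120,x:x+120]; im=cv2.convertScaleAbs(cv2.resize(im,None,fx=5,fy=5,interpolation=cv2.INTER_CUBIC)[:600,:],alpha=1.5)
        im=cv2.resize(im[:, :],(600,600)); 
        q=pts(p); 
        base=[(-102.5,-90,18),(102.5,-90,18),(102.5,90,18),(-102.5,90,18)]
        head=[(-60,-82,155),(85,-82,155),(85,82,155),(-60,82,155)]
        f=-120-1000*p[3]; pan=[(f,-58,20),(f,58,20),(f,58,72),(f,-58,72)]
        bar=[(30,-95,265),(30,95,265)]
        for L in(head,pan,bar):
            a=((proj(c,W(p,np.array(L,float)))-[x,y]+.5)*5).astype(np.int32); cv2.polylines(im,[a],True,(0,0,255) if L is not pan else (0,255,0),1)
        out.append(im[:, 60:460] if c=='top' else im[:,:])
    out[0]=out[0][:,100:500]
    cv2.imwrite('pics/fit.png',np.hstack(out))
E
python3 fit.py
```

```text
[ 0.6468  0.0945 -0.0346  0.0191]
scene press [0.2 0.6]
scene press [0.2 0.6]
scene press [0.2 0.6]
scene tray_front [ 0.3 -1.7]
scene tray_front [ 0.3 -1.7]
scene tray_front [ 0.3 -1.7]
scene catch_hinge [ 1.7 -0.8]
scene catch_hinge [ 1.7 -0.8]
scene catch_hinge [ 1.7 -0.8]
scene cross_bar [ 0.5 -0.5]
scene cross_bar [ 0.5 -0.5]
scene cross_bar [ 0.5 -0.5]
top press [-0.2 -1.3]
top press [-0.2 -1.3]
top press [-0.2 -1.3]
top tray_front [-0.5 -2. ]
top tray_front [-0.5 -2. ]
top tray_front [-0.5 -2. ]
top catch_hinge [ 0.8 -0.9]
top catch_hinge [ 0.8 -0.9]
top catch_hinge [ 0.8 -0.9]
top catch_tab [ 0.4 -1.7]
top catch_tab [ 0.4 -1.7]
top catch_tab [ 0.4 -1.7]
top yoke [0.7 0.9]
top yoke [0.7 0.9]
top yoke [0.7 0.9]
```

View pics/fit.png

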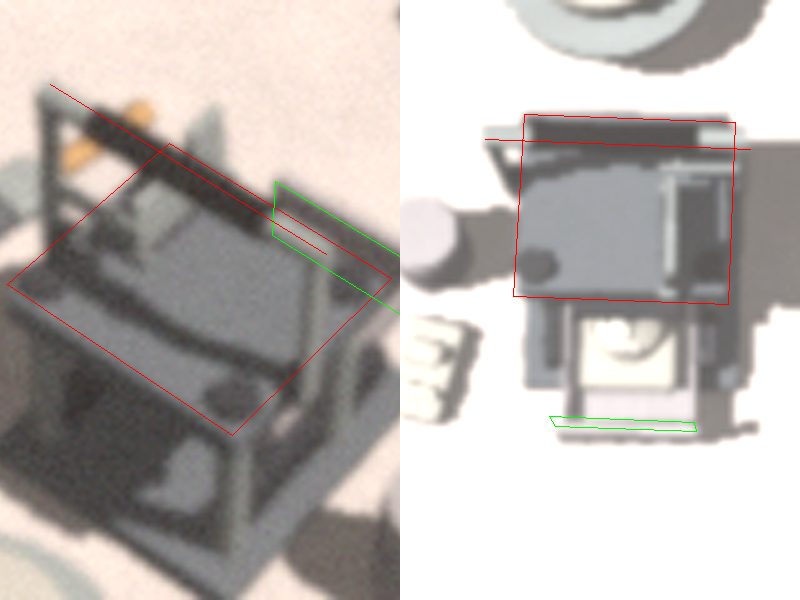

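Overlay: the scene fit is good. In the top view the real yaw looks nearer 0, with the bar at about (487..743,133) in the crop, and the panel is about 10 crop pixels further out than the fit. I'll take one enlarged view to click corners.

```bash
python3 - <<'E'
from h import *
im=np.mean([manip.read_camera('top').astype(float) for _ in range(4)],0)[:,:,::-1]
c=np.clip(255*(im[150:225,258:328]/255)**.6,0,255).astype(np.uint8)
c=cv2.resize(c,None,fx=8,fy=8,interpolation=cv2.INTER_LINEAR)
for i in range(0,75,10): cv2.putText(c,str(150+i),(0,i*8+4),0,.35,(0,0,255),1); cv2.line(c,(22,i*8+4),(28,i*8+4),(0,0,255),1)
for i in range(2,70,10): cv2.putText(c,str(258+i),(i*8-6,10),0,.35,(0,0,255),1);cv2.line(c,(i*8+4,12),(i*8+4,18),(0,0,255),1)
cv2.imwrite('pics/topz.png',c)
E
```

```text
(no output)
```

View pics/topz.png

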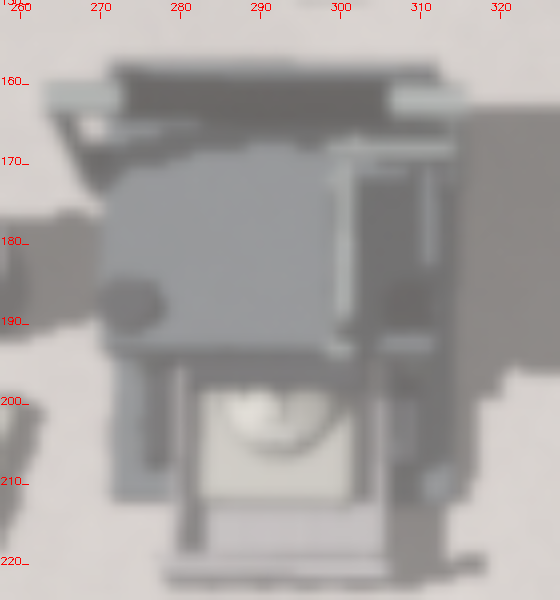

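Clicked positions in the top view: bar ends (263.1,161.6) and (315.7,162), base front corners (271.5,212) and (316.2,211.8), head front-left corner (270.4,193.6), panel top outer edge (277.9..306.3, 221.4).

```bash
cat > fit2.py <<'E'
from h import *
from fit import W,obs
from scipy.optimize import least_squares
clk=[((30,95,265),(263.1,161.6)),((30,-95,265),(315.7,162)),((-102.5,90,18),(271.5,212)),((-102.5,-90,18),(316.2,211.8)),((-60,82,155),(270.4,193.6))]
tr=[((58,72),(277.9,221.4)),((-58,72),(306.3,221.4))]
from fit import pts
def res(p):
    r=[(proj('top',W(p,a))[0]-b) for a,b in clk]+[(proj('top',W(p,(-120-1000*p[3],)+a))[0]-b) for a,b in tr]
    r+=[.4*(proj(c,W(p,pts(p)[t]))[0]-px) for c,t,px in obs[::3] if t!='tray_front' and c=='scene']
    return np.concatenate(r)
s=least_squares(res,[.64,.09,0,.04],loss='soft_l1',x_scale=[.1,.1,.1,.05])
print(s.x.round(4));print(res(s.x).reshape(-1,2).round(1).tolist())
for n,P in dict(front=(-120-1000*s.x[3],0,46),home=(-120,0,46),tab=(-44,-44,219),bar=(30,0,265),stop=(-60,0,221)).items(): print(n,W(s.x,P).round(4))
E
python3 fit2.py
```

```text
[0.6503 0.0937 0.0029 0.0348]
[[0.4, 0.9], [0.8, 0.6], [0.1, -1.2], [-1.2, -1.0], [-0.4, 0.0], [-0.0, 0.0], [0.7, -0.0], [0.5, -0.0], [-0.4, 0.2], [0.2, -0.6], [-0.2, 0.1], [44.8, 26.9]]
front [[0.4956 0.0932 0.046 ]]
home [[0.5303 0.0933 0.046 ]]
tab [[0.6065 0.0495 0.219 ]]
bar [[0.6803 0.0938 0.265 ]]
stop [[0.5903 0.0935 0.221 ]]
```

```bash
python3 -m inch '[[0,0,0,0,0,-1],[0,0,0,0,0,-1],[0,0,0,0,0,-1],[0,0,0,0,0,-0.32],[-0.025,-0.045,0,0,0,0],[-0.025,-0.045,0,0,0,0],[-0.025,-0.045,0.01,0,0,0],[-0.025,-0.045,0.02,0,0,0]]' 1 20; python3 -m inch '[[-0.025,-0.045,0.02,0,0,0],[-0.025,-0.045,0.02,0,0,0],[-0.025,-0.045,0.02,0,0,0],[-0.025,-0.045,0.02,0,0,0],[-0.025,-0.045,0.03,0,0,0],[-0.025,-0.042,0.03,0,0,0],[0,0,0,0,0,0]]'
```

```text
time_s: 5.8
ee_pos: [0.2967, 0.3594, 0.3754]
tcp_rot: [0.0, 1.0, 0.001, 0.001]
force: [0.9, 0.1, -0.1]
width: 0.014
finger_force: 0.0
time_s: 6.68
ee_pos: [0.4462, 0.0912, 0.2329]
tcp_rot: [0.003, 1.0, -0.0, -0.002]
force: [0.1, 0.5, -0.2]
width: 0.0002
finger_force: 0.0
```

```bash
python3 -m inch '[[-0.012,0,0,0,0,0],[-0.012,0,0,0,0,0],[-0.012,0,0,0,0,0],[-0.01,0,0,0,0,0],[-0.006,0,0,0,0,0],[0,0,0,0,0,0]]'; python3 -m inch '[[-0.004,0,0,0,0,0],[-0.004,0,0,0,0,0],[0,0,0,0,0,0]]';python3 -m inch '[[-0.004,0,0,0,0,0],[-0.004,0,0,0,0,0],[0,0,0,0,0,0]]'
```

```text
time_s: 7.42
ee_pos: [0.4984, 0.0935, 0.2347]
tcp_rot: [-0.0, 1.0, -0.0, 0.0]
force: [-0.2, -0.3, 0.8]
width: 0.0005
finger_force: 0.0
time_s: 7.8
ee_pos: [0.5061, 0.0934, 0.2346]
tcp_rot: [0.0, 1.0, -0.0, 0.0]
force: [0.2, 0.4, -0.1]
width: 0.0005
finger_force: 0.2
time_s: 8.18
ee_pos: [0.5141, 0.0935, 0.2347]
tcp_rot: [0.0, 1.0, -0.0, 0.0]
force: [-0.4, -0.1, -0.2]
width: 0.0004
finger_force: 0.1
```

```bash
python3 -m inch '[[-0.003,0,0,0,0,0],[-0.002,0,0,0,0,0],[0,0,0,0,0,0]]';python3 -m inch '[[-0.003,0,0,0,0,0],[-0.002,0,0,0,0,0],[0,0,0,0,0,0]]'; python3 - <<'E'
from h import *
im=save('top','t1')[150:225,258:328,::-1]
c=np.clip(255*(im/255)**.6,0,255).astype(np.uint8)
a=cv2.resize(c,(420,450)); s=save('scene','s1')[190:300,280:380,::-1]
cv2.imwrite('pics/push1.png',np.hstack([a[:,:370],cv2.resize(s,(409,450))]))
E
```

```text
time_s: 8.55
ee_pos: [0.5195, 0.0935, 0.2349]
tcp_rot: [0.0, 1.0, 0.0, 0.001]
force: [-0.2, -0.5, 0.2]
width: 0.0003
finger_force: 0.0
time_s: 8.93
ee_pos: [0.5228, 0.0936, 0.2344]
tcp_rot: [-0.0, 1.0, -0.0, -0.003]
force: [-10.3, -0.6, 8.8]
width: 0.0006
finger_force: 5.0
```

View pics/push1.png

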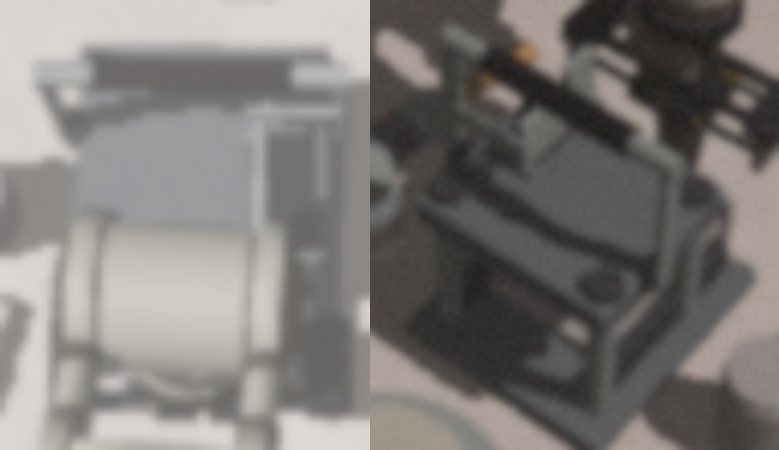

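Top view: the gripper hides the tray. In the scene view the relief, at about (324,278), has moved in by several pixels. The 10 N reading could be the detent or the stop, so I keep pushing.

```bash
python3 -m inch '[[-0.002,0,0,0,0,0],[0,0,0,0,0,0]]';python3 -m inch '[[-0.002,0,0,0,0,0],[0,0,0,0,0,0]]';python3 -m inch '[[-0.002,0,0,0,0,0],[0,0,0,0,0,0]]'; python3 - <<'E'
from h import *
from fit import W
p=[.6503,.0937,.0029]
print(proj('scene',W(p,[(0,0,60),(-30,0,60),(-60,0,60)])))
E
```

```text
time_s: 9.28
ee_pos: [0.5237, 0.0937, 0.2344]
tcp_rot: [-0.0, 1.0, -0.0, -0.005]
force: [-16.6, -0.9, 15.4]
width: 0.0002
finger_force: 8.7
time_s: 9.52
ee_pos: [0.5247, 0.0937, 0.2343]
tcp_rot: [-0.001, 1.0, -0.0, -0.008]
force: [-23.7, -3.3, 21.3]
width: 0.0004
finger_force: 12.5
time_s: 9.78
ee_pos: [0.5256, 0.0938, 0.2342]
tcp_rot: [-0.001, 1.0, -0.0, -0.01]
force: [-31.4, -3.4, 28.2]
width: 0.0003
finger_force: 16.2
[[330.37278091 254.36465063]
 [336.31251534 248.20560944]
 [342.11909366 242.18237253]]
```

```bash
python3 -m inch '[[0.02,0,0,0,0,0],[0.06,0,0,0,0,0],[0.06,0,0,0,0,0],[0.05,0,0,0,0,0],[0,0,-0.05,0,0,0],[0,0,0,0,0,0]]'; python3 - <<'E'
from h import *
im=save('top','t2')[150:225,258:328,::-1]
c=np.clip(255*(im/255)**.6,0,255).astype(np.uint8)
c=cv2.resize(c,None,fx=8,fy=8)
p=[.6503,.0937,.0029]
from fit import W
a=((proj('top',W(p,[(-120,-58,72),(-120,58,72)]))-[258,150]+.5)*8).astype(int); cv2.line(c,tuple(map(int,a[0])),tuple(map(int,a[1])),(0,0,255),1)
cv2.imwrite('pics/push2.png',c)
E
```

```text
time_s: 12.42
ee_pos: [0.3409, 0.0935, 0.2877]
tcp_rot: [-0.0, 1.0, -0.0, 0.004]
force: [1.3, 0.4, -0.5]
width: 0.0002
finger_force: 0.0
```

View pics/push2.png

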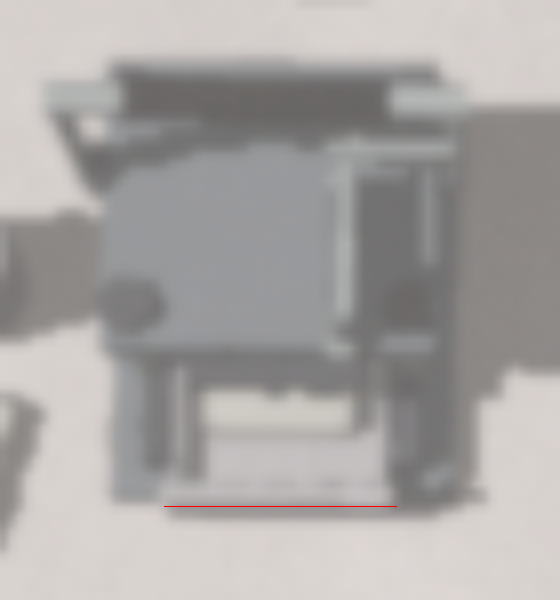

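The panel's outer edge is now on the predicted home line (row about 213), 34 mm in from the start, so the tray is home. Next is the catch.

```bash
python3 -m inch '[[0,0,-0.049,0,0,0],[0,-0.05,-0.049,0,0,0],[0,-0.053,0,0,0,0],[-0.052,0,0,0,0,0],[-0.052,0,0,0,0,0],[-0.052,0,0,0,0,0],[-0.052,0,0,0,0,0],[-0.05,0,0,0,0,0]]'; python3 -m inch '[[0,0,0,0,0,0],[0,0.01,0,0,0,0],[0,0.01,0,0,0,0]]'; python3 -m inch '[[0,0.01,0,0,0,0],[0,0.01,0,0,0,0]]'; python3 -m inch '[[0,0.01,0,0,0,0],[0,0.01,0,0,0,0],[0,0.01,0,0,0,0]]'; python3 -m inch '[[0,0.01,0,0,0,0],[0,0.01,0,0,0,0],[0,0.01,0,0,0,0],[0,0,0,0,0,0]]'
```

```text
time_s: 15.38
ee_pos: [0.5997, -0.0041, 0.377]
tcp_rot: [0.0, 1.0, 0.0, -0.0]
force: [0.2, 0.5, 0.6]
width: 0.0006
finger_force: 0.0
time_s: 15.75
ee_pos: [0.597, 0.0167, 0.378]
tcp_rot: [0.0, 1.0, 0.0, 0.0]
force: [-0.2, 0.2, -0.7]
width: 0.0003
finger_force: 0.0
time_s: 16.0
ee_pos: [0.5974, 0.0368, 0.378]
tcp_rot: [-0.0, 1.0, -0.0, 0.0]
force: [-0.2, -0.2, -0.9]
width: 0.0006
finger_force: 0.1
time_s: 16.38
ee_pos: [0.5979, 0.0665, 0.3774]
tcp_rot: [0.0, 1.0, 0.0, -0.0]
force: [-0.4, -0.2, 0.8]
width: 0.0004
finger_force: 0.0
time_s: 16.88
ee_pos: [0.5979, 0.0966, 0.3774]
tcp_rot: [-0.0, 1.0, 0.0, -0.0]
force: [0.5, 0.3, -0.2]
width: 0.0002
finger_force: 0.0
```

```bash
python3 -m inch '[[0,0,-0.06,0,0,0],[0.05,0,-0.065,0,0,0],[0.06,0,0,0,0,0],[0.06,0,0,0,0,0],[0.06,0,0,0,0,0],[0,0,0,0,0,0]]' -1; python3 - <<'E'
from h import *
print(manip.get_obs()['qpos'].round(2) if hasattr(manip.get_obs()['qpos'],'round') else manip.get_obs()['qpos'])
im=save('top','t3')[150:225,258:328,::-1]
c=np.clip(255*(im/255)**.6,0,255).astype(np.uint8)
c=cv2.resize(c,(420,450))
s=save('scene','s3')[190:300,280:372,::-1]
for t in('top','scene'): print([(x['conf'],x['centre']) for x in manip.landmark_of(t,'catch_tab')],[(x['conf'],x['centre']) for x in manip.landmark_of(t,'cross_bar')])
cv2.imwrite('pics/c3.png',np.hstack([c,cv2.resize(s,(376,450))]))
E
```

```text
[-0.04  0.26  1.54  0.    1.35 -1.61]
[(0.63, [293.6, 213.8])] [(0.37, [248.8, 205.5])]
[(0.46, [345.6, 224.3])] [(0.55, [324.9, 219.5])]out of range
```

View pics/c3.png

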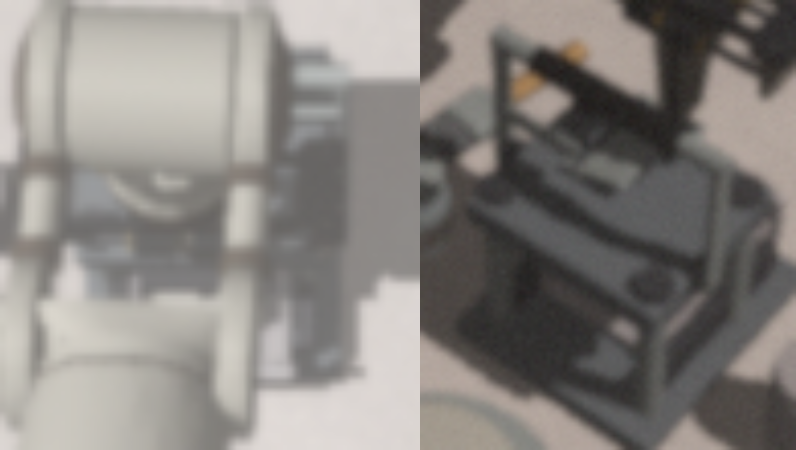

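The scene view shows the catch plate lying flat on the head, at about (330,232). The retreat was refused because one shift was over the limit, so I redo it, open the gripper and turn 90°.

```bash
python3 -m inch '[[0,0,-0.06,0,0,0],[0,0,-0.06,0,0,0],[0,0,-0.02,0,0,1],[0,0,0,0,0,1],[0,0,0,0,0,1],[0,0,0,0,0,1],[0,0,0,0,0,1],[0,0,0,0,0,1]]' -1 && python3 -m inch '[[0,0,0,0,0,1],[0,0,0,0,0,1],[0,0,0,0,0,1],[0,0,0,0,0,1],[0,0,0,0,0,1],[0,0,0,0,0,1],[0,0,0,0,0,1],[0,0,0,0,0,1]]' && python3 -m inch '[[0,0,0,0,0,1],[0,0.04,0,0,0,0],[0,0.041,0,0,0,0],[0,0,0,0,0,0]]'
```

```text
time_s: 18.18
ee_pos: [0.5979, 0.0956, 0.5174]
tcp_rot: [0.311, 0.95, -0.0, -0.0]
force: [-0.5, 0.6, 0.1]
width: 0.078
finger_force: 0.0
time_s: 19.18
ee_pos: [0.5979, 0.0956, 0.5174]
tcp_rot: [0.671, 0.742, -0.0, 0.0]
force: [-0.3, 0.1, 1.3]
width: 0.0918
finger_force: 0.0
time_s: 19.68
ee_pos: [0.6807, 0.0951, 0.5146]
tcp_rot: [0.707, 0.707, -0.001, -0.001]
force: [-0.0, -0.6, -0.3]
width: 0.0917
finger_force: 0.0
```

```bash
python3 -m inch '[[0,0,0.04,0,0,0],[0,0,0.038,0,0,0],[0,0,0,0,0,0]]' && python3 -m inch '[[0,0,0,0,0,0],[0,0,0,0,0,0],[0,0,0,0,0,0],[0,0,0,0,0,0],[0,0,0,0,0,0],[0,0,0,0,0,0]]' 1 40; python3 - <<'E'
import numpy as np
from scipy.spatial.transform import Rotation as R
# rows: lever rotation in 9 x 0.1 rad, tool tilt following fraction f
for f in(1.,.6):
    hx,hz=.680,.150;L=.115;g=.171
    prev=None
    for k in range(0,10):
        a=.1*k;b=f*a
        bar=np.array([hx-L*np.sin(a),hz+L*np.cos(a)])
        tcp=bar+g*np.array([-np.sin(b),np.cos(b)])
        if prev is not None:
            d=tcp-prev[0];pb=prev[1]
            # tool y=+X cos.. ; tool z = (sin b,-cos b); tool y=(cos b, sin b)
            print(f,k,'dy',(d@[np.cos(pb),np.sin(pb)]).round(4),'dz',(d@[np.sin(pb),-np.cos(pb)]).round(4),'ang units',np.degrees(.1*f)/6, tcp.round(3))
        prev=(tcp,b)
E
```

```text
time_s: 20.05
ee_pos: [0.6775, 0.0958, 0.4361]
tcp_rot: [0.707, 0.707, -0.003, -0.003]
force: [-0.5, -0.8, 0.1]
width: 0.092
finger_force: 0.0
time_s: 20.8
ee_pos: [0.6789, 0.0959, 0.4394]
tcp_rot: [0.707, 0.707, -0.0, -0.0]
force: [0.7, -0.6, -0.2]
width: 0.0341
finger_force: 0.0
1.0 1 dy -0.0286 dz 0.0014 ang units 0.9549296585513721 [0.651 0.435]
1.0 2 dy -0.0286 dz 0.0014 ang units 0.9549296585513721 [0.623 0.43 ]
1.0 3 dy -0.0286 dz 0.0014 ang units 0.9549296585513721 [0.595 0.423]
1.0 4 dy -0.0286 dz 0.0014 ang units 0.9549296585513721 [0.569 0.413]
1.0 5 dy -0.0286 dz 0.0014 ang units 0.9549296585513721 [0.543 0.401]
1.0 6 dy -0.0286 dz 0.0014 ang units 0.9549296585513721 [0.519 0.386]
1.0 7 dy -0.0286 dz 0.0014 ang units 0.9549296585513721 [0.496 0.369]
1.0 8 dy -0.0286 dz 0.0014 ang units 0.9549296585513721 [0.475 0.349]
1.0 9 dy -0.0286 dz 0.0014 ang units 0.9549296585513721 [0.456 0.328]
0.6 1 dy -0.0217 dz 0.0009 ang units 0.5729577951308232 [0.658 0.435]
0.6 2 dy -0.0217 dz 0.0013 ang units 0.5729577951308232 [0.637 0.432]
0.6 3 dy -0.0217 dz 0.0018 ang units 0.5729577951308232 [0.615 0.428]
0.6 4 dy -0.0216 dz 0.0023 ang units 0.5729577951308232 [0.595 0.422]
0.6 5 dy -0.0215 dz 0.0027 ang units 0.5729577951308232 [0.574 0.414]
0.6 6 dy -0.0214 dz 0.0032 ang units 0.5729577951308232 [0.555 0.405]
0.6 7 dy -0.0213 dz 0.0036 ang units 0.5729577951308232 [0.536 0.394]
0.6 8 dy -0.0211 dz 0.004 ang units 0.5729577951308232 [0.519 0.382]
0.6 9 dy -0.021 dz 0.0045 ang units 0.5729577951308232 [0.502 0.368]
```

```bash
python3 -m inch '[[0,0,0.003,0,0,0],[0,0,0,0,0,0],[0,0,0,0,0,0],[0,0,0,0,0,0]]' && python3 -m inch '[[0,-0.0143,0.0004,-0.478,0,0],[0,-0.0143,0.0004,-0.478,0,0],[0,0,0,0,0,0]]'
```

```text
time_s: 21.3
ee_pos: [0.6792, 0.0958, 0.4367]
tcp_rot: [0.707, 0.707, 0.001, 0.001]
force: [5.6, 0.5, -0.5]
width: 0.021
finger_force: 40.0
time_s: 21.68
ee_pos: [0.65, 0.0959, 0.435]
tcp_rot: [0.706, 0.706, 0.036, 0.036]
force: [6.6, 0.5, -2.7]
width: 0.0211
finger_force: 40.0
```

```bash
python3 -m inch '[[0,-0.0143,0.0004,-0.478,0,0],[0,-0.0143,0.0004,-0.478,0,0],[0,-0.0143,0.0004,-0.478,0,0],[0,-0.0143,0.0004,-0.478,0,0],[0,-0.0143,0.0004,-0.478,0,0],[0,-0.0143,0.0004,-0.478,0,0],[0,0,0,0,0,0]]' && python3 -m inch '[[0,-0.0143,0.0004,-0.478,0,0],[0,-0.0143,0.0004,-0.478,0,0],[0,-0.0143,0.0004,-0.478,0,0],[0,-0.0143,0.0004,-0.478,0,0],[0,-0.0143,0.0004,-0.478,0,0],[0,-0.0143,0.0004,-0.478,0,0],[0,0,0,0,0,0]]'
```

```text
time_s: 22.55
ee_pos: [0.5674, 0.0959, 0.413]
tcp_rot: [0.693, 0.693, 0.141, 0.141]
force: [10.9, 1.6, -5.7]
width: 0.0212
finger_force: 40.0
time_s: 23.42
ee_pos: [0.4949, 0.0959, 0.3677]
tcp_rot: [0.664, 0.664, 0.243, 0.243]
force: [21.9, 2.5, -11.1]
width: 0.0208
finger_force: 40.0
```

```bash
python3 -m inch '[[0,-0.0143,0.0004,-0.478,0,0],[0,-0.0143,0.0004,-0.478,0,0],[0,0,0,0,0,0]]'; python3 - <<'E'
from h import *
o=manip.get_obs();r=R.from_quat(o['tcp_rot']);g=np.array(o['ee_pos'])+r.apply([0,0,.171])
print(g,np.degrees(np.arctan2(.6803-g[0],g[2]-.150))/57.2958, np.array(o['qpos']).round(2))
E
```

```text
time_s: 23.8
ee_pos: [0.4742, 0.0959, 0.3483]
tcp_rot: [0.651, 0.651, 0.276, 0.276]
force: [29.0, 4.2, -15.0]
width: 0.0207
finger_force: 40.0
[0.59708339 0.09598466 0.22933792] 0.8092541897720552 [-0.06 -0.25  2.19  0.12  0.4  -0.15]
```

Tangential force is about 9.5 N, which matches the spring. About 31 N is radial, so my arc is slightly too wide, and I ease inward along the fingers before finishing.

```bash
python3 -m inch '[[0,0,0.003,0,0,0],[0,0,0.003,0,0,0],[0,0,0,0,0,0]]'; python3 -m inch '[[0,-0.0143,0.001,-0.478,0,0],[0,-0.0143,0.001,-0.478,0,0],[0,0,0,0,0,0]]'; python3 - <<'E'
from h import *
o=manip.get_obs();r=R.from_quat(o['tcp_rot']);g=np.array(o['ee_pos'])+r.apply([0,0,.171])
print(g,np.arctan2(.6803-g[0],g[2]-.150), r.inv().apply(o['force']).round(1),o['ft_torque'])
E
```

```text
time_s: 24.18
ee_pos: [0.4811, 0.096, 0.3526]
tcp_rot: [0.649, 0.649, 0.281, 0.281]
force: [-14.2, 1.3, 24.5]
width: 0.0206
finger_force: 40.0
time_s: 24.55
ee_pos: [0.4636, 0.0962, 0.3319]
tcp_rot: [0.633, 0.633, 0.315, 0.316]
force: [-24.5, 1.7, 35.1]
width: 0.021
finger_force: 40.0
[0.60003312 0.09600667 0.22882017] 0.7944916854274391 [  1.7  13.2 -40.7] [ 0.05353484 -1.85592156  0.16182652]
```

```bash
python3 -m inch '[[0,0,-0.0035,0,0,0],[0,0,0,0,0,0],[0,0,0,0,0,0]]'; python3 - <<'E'
from h import *
o=manip.get_obs();r=R.from_quat(o['tcp_rot']);g=np.array(o['ee_pos'])+r.apply([0,0,.171])
print(g,np.arctan2(.6803-g[0],g[2]-.150), r.inv().apply(o['force']).round(1),o['ft_torque'])
s=save('scene','s4')[170:300,280:400,::-1]
cv2.imwrite('pics/s4z.png',cv2.convertScaleAbs(cv2.resize(s,None,fx=4.5,fy=4.5,interpolation=cv2.INTER_CUBIC),alpha=1.5))
manip.read_camera('top')
for t in('scene','top'):
  for n in('cross_bar','yoke','tray_front','catch_tab'): print(t,n,[(round(x['conf'],2),np.round(x['centre'],1)) for x in manip.landmark_of(t,n)][:2])
p=[.6503,.0937,.0029]
from fit import W
for a in(.7,.8,.9): print(a,proj('scene',W(p,[(30-115*np.sin(a),y,150+115*np.cos(a)) for y in(-95,0,95)])).round(1).tolist())
E
```

```text
time_s: 24.92
ee_pos: [0.46, 0.096, 0.3297]
tcp_rot: [0.635, 0.635, 0.311, 0.312]
force: [3.4, 3.4, 10.7]
width: 0.0212
finger_force: 40.0
[0.59526609 0.09597933 0.22502936] 0.8478206272197689 [ 3.4 10.5 -3.9] [ 0.26739346 -1.56400078  0.42820078]
scene cross_bar [(0.97, array([343.4, 210.2])), (0.52, array([334.4, 218.3]))]
scene yoke []
scene tray_front [(0.77, array([349.3, 236.4]))]
scene catch_tab [(0.9, array([348. , 221.7]))]
top cross_bar [(0.79, array([288.7, 188.2])), (0.15, array([251.6, 206.2]))]
top yoke [(0.54, array([291.2, 172.6]))]
top tray_front [(0.64, array([293.5, 211.2]))]
top catch_tab [(0.61, array([288.6, 188.2])), (0.58, array([287.3, 190.5]))]
0.7 [[314.7, 190.2], [341.5, 205.0], [369.9, 220.7]]
0.8 [[316.5, 190.5], [343.1, 205.2], [371.4, 220.8]]
0.9 [[318.1, 191.2], [344.6, 205.8], [372.6, 221.3]]
```

View pics/s4z.png

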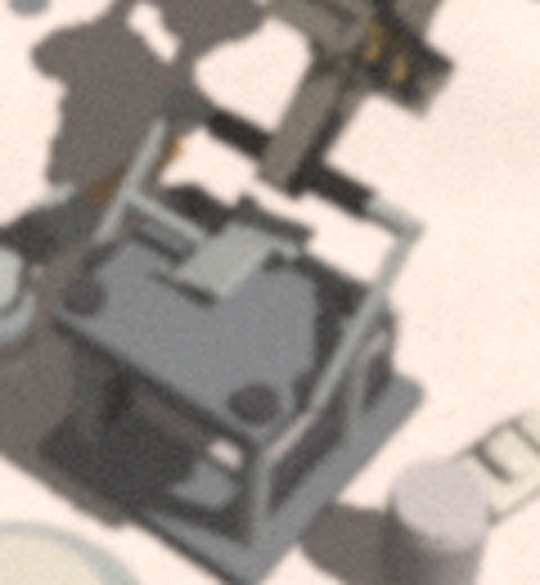

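The catch lies flat, the bar is held at about (343,206), and the radial force has gone. I pull on in small arc steps until the stop shows in the force.

```bash
cat > st.py <<'E'
from h import *
o=manip.get_obs();r=R.from_quat(o['tcp_rot']);g=np.array(o['ee_pos'])+r.apply([0,0,.171])
print(g.round(4),np.arctan2(.6803-g[0],g[2]-.150).round(3), r.inv().apply(o['force']).round(1),np.round(o['ft_torque'],2))
E
for i in 1; do python3 -m inch '[[0,-0.0057,0,-0.2,0,0],[0,0,0,0,0,0]]' >/dev/null; python3 st.py; python3 -m inch '[[0,-0.0057,0,-0.2,0,0],[0,0,0,0,0,0]]'>/dev/null; python3 st.py; done
```

```text
[0.5937 0.096  0.2232] 0.869 [ 3.6 10.3 -4.2] [ 0.34 -1.56  0.54]
[0.5924 0.096  0.2215] 0.888 [ 4.8 10.5 -5.1] [ 0.25 -1.47  0.55]
```

```bash
python3 -m inch '[[0,-0.0057,0,-0.2,0,0],[0,0,0,0,0,0]]' >/dev/null; python3 st.py; python3 -m inch '[[0,-0.0057,0,-0.2,0,0],[0,0,0,0,0,0]]'>/dev/null; python3 st.py; python3 -m inch '[[0,-0.004,0,-0.1,0,0],[0,0,0,0,0,0]]'; python3 st.py
```

```text
[0.5892 0.0936 0.2228] 0.896 [10.  13.  33.4] [ 0.96 -1.79  1.42]
[0.5861 0.0907 0.2247] 0.9 [12.5 13.1 43.6] [ 1.12 -1.88  1.59]
time_s: 28.58
ee_pos: [0.4419, 0.0866, 0.3202]
tcp_rot: [0.621, 0.625, 0.339, 0.33]
force: [50.6, 13.1, -13.9]
width: 0.0209
finger_force: 40.0
[0.5844 0.0891 0.2257] 0.903 [12.4 16.4 50.1] [ 1.11 -2.18  1.73]
```

Stop reached at about 0.9 rad, but radial force and y drift appeared. I suspect joint 5 is at its lower range, so I untilt about the grasp point.

```bash
python3 -c "
from h import *;print(np.round(manip.get_obs()['qpos'],3))"; python3 -m inch '[[0,0.009,0.001,0.5,0,0],[0,0,0,0,0,0]]'>/dev/null; python3 st.py;  python3 -m inch '[[0,0.009,0.001,0.5,0,0],[0,0,0,0,0,0]]'; python3 st.py; python3 -c "
from h import *;print(np.round(manip.get_obs()['qpos'],3))"
```

```text
[-0.108 -0.33   2.353  0.654  0.172 -0.706]
[0.585  0.0891 0.2263] 0.895 [ 6.7 10.3  5.3] [ 0.61 -1.71  1.03]
time_s: 29.08
ee_pos: [0.4543, 0.0868, 0.3367]
tcp_rot: [0.636, 0.641, 0.308, 0.3]
force: [1.3, 7.4, 14.6]
width: 0.021
finger_force: 40.0
[0.587  0.0891 0.2288] 0.869 [ 7.5 12.2 -8.1] [ 0.77 -2.25  1.06]
[-0.1   -0.312  2.281  0.311  0.301 -0.364]
```

```bash
python3 -m inch '[[0,0.0085,0,0.5,0,0],[0,0.0085,0,0.5,0,0],[0,0,0,0,0,0]]'>/dev/null; python3 st.py;  python3 -m inch '[[0,-0.004,0.001,0,0,0],[0,0,0,0,0,0]]'; python3 st.py; python3 -c "
from h import *;print(np.round(manip.get_obs()['qpos'],3))"
```

```text
[0.5866 0.0891 0.2292] 0.869 [  5.2  10.7 -15.1] [ 0.62 -2.02  0.68]
time_s: 29.7
ee_pos: [0.4638, 0.0868, 0.3477]
tcp_rot: [0.65, 0.655, 0.276, 0.268]
force: [-1.5, 6.5, 20.6]
width: 0.0211
finger_force: 40.0
[0.5853 0.089  0.2274] 0.887 [  6.6  13.6 -15.5] [ 0.87 -2.63  0.81]
[-0.095 -0.286  2.217  0.193  0.431 -0.245]
```

Now pull to the stop, with a slight outward easing along z to relieve the radial force.

```bash
python3 -m inch '[[0,-0.003,-0.001,0,0,0],[0,0,0,0,0,0]]'>/dev/null; python3 st.py;  python3 -m inch '[[0,-0.003,0,0,0,0],[0,0,0,0,0,0]]' >/dev/null; python3 st.py; python3 -m inch '[[0,-0.002,0,0,0,0],[0,0,0,0,0,0]]'; python3 st.py; python3 -c "
from h import *;print(np.round(manip.get_obs()['qpos'],3))"
```

```text
[0.5846 0.0888 0.2274] 0.891 [11.9 25.6 19.8] [ 1.53 -4.26  1.64]
[0.5843 0.0887 0.2272] 0.894 [15.5 33.6 38. ] [ 1.84 -5.52  2.02]
time_s: 30.45
ee_pos: [0.4608, 0.0867, 0.3457]
tcp_rot: [0.649, 0.652, 0.281, 0.273]
force: [62.2, 19.0, -6.5]
width: 0.0209
finger_force: 40.0
[0.584  0.0887 0.2272] 0.895 [18.4 38.4 49.5] [ 2.24 -6.27  2.43]
[-0.096 -0.295  2.23   0.203  0.412 -0.253]
```

The stop is firm: tangential force went from 10 to 38 N with no more travel. I ease to a moderate hold.

```bash
python3 -m inch '[[0.001,0.0005,0.0025,0,0,0],[0,0,0,0,0,0],[0,0,0,0,0,0]]'; python3 st.py
```

```text
time_s: 30.82
ee_pos: [0.4619, 0.0872, 0.3459]
tcp_rot: [0.649, 0.653, 0.279, 0.273]
force: [4.1, 5.5, 28.1]
width: 0.0208
finger_force: 40.0
[0.5848 0.089  0.2271] 0.892 [  5.6  23.  -16.5] [ 0.6  -3.72  0.71]
```

```bash
python3 - <<'E'
from h import *
t=save('top','t5')[:,:,::-1]; s=save('scene','s5')[:,:,::-1]
a=cv2.resize(t[140:235,230:350],(400,317)); b=cv2.resize(s[170:300,270:434],(400,317))
old=cv2.imread('pics/top0.png')
cv2.imwrite('pics/fin.png',np.vstack([np.hstack([a,b]),np.hstack([cv2.resize(t[90:300,80:540],(400,183)),cv2.resize(old[90:300,80:540],(400,183))])]))
for c,n in(('top','tray_front'),('scene','tray_front'),('scene','catch_tab'),('scene','cross_bar')): print(n,[(round(x['conf'],2),np.round(x['centre'],1)) for x in manip.landmark_of(c,n)][:2])
from fit import W
print(proj('top',W([.6503,.0937,.0029],(-120,0,46))),proj('scene',W([.6503,.0937,.0029],(-120,0,46))))
E
```

```text
tray_front [(0.66, array([292.6, 214.5]))]
tray_front [(0.81, array([351.5, 237.4]))]
catch_tab [(0.8, array([346.1, 225.2]))]
cross_bar [(0.72, array([342.8, 208.7]))]Traceback (most recent call last):
  File "<stdin>", line 7, in <module>
  File "fit.py", line 16, in <module>
    s=least_squares(res,[.6,.08,0,.04],loss='soft_l1',x_scale=[.1,.1,.1,.05])
    return func(*args, **kwargs)
    result = trf(vector_fun.fun, vector_fun.jac, x0, f0, J0, lb, ub, ftol, xtol,
                 gtol, max_nfev, x_scale, loss_function, tr_solver,
                 tr_options.copy(), verbose, callback=callback_wrapped)
    return trf_no_bounds(
        fun, jac, x0, f0, J0, ftol, xtol, gtol, max_nfev, x_scale,
        loss_function, tr_solver, tr_options, verbose, callback=callback)
    J = jac(x)
    self._update_jac()
    ~~~~~~~~~~~~~~~~^^
    self.J = self.jac_wrapped(xp_copy(self.x), f0=self.f)
             ~~~~~~~~~~~~~~~~^^^^^^^^^^^^^^^^^^^^^^^^^^^^
    J, dct = approx_derivative(
             ~~~~~~~~~~~~~~~~~^
        self.fun,
        ^^^^^^^^^
    ...<2 lines>...
        **self.finite_dif
[... 548 characters left out ...]
^^^^^^
    return np.atleast_1d(self.fun(x))
                         ~~~~~~~~^^^
    return self.f(x, *self.args, **self.kwargs)
           ~~~~~~^^^^^^^^^^^^^^^^^^^^^^^^^^^^^^
  File "fit.py", line 15, in res
    q=pts(p); return np.concatenate([proj(c,W(p,q[t]))[0]-px for c,t,px in obs])
                                     ~~~~^^^^^^^^^^^^^
  File "h.py", line 10, in proj
    k,d,E=K(c); P=np.atleast_2d(P); q=(P-E[:3,3])@E[:3,:3]*[1,-1,-1]
          ~^^^
  File "h.py", line 5, in K
    i=manip.camera_info(c); return np.array([[i['fx'],0,i['cx']],[0,i['fy'],i['cy']],[0,0,1.]]),np.array(i['dist_coeffs'],float),np.array(i['extrinsics'])
ValueError: time passes only in moves, steps and waits
```

View pics/fin.png

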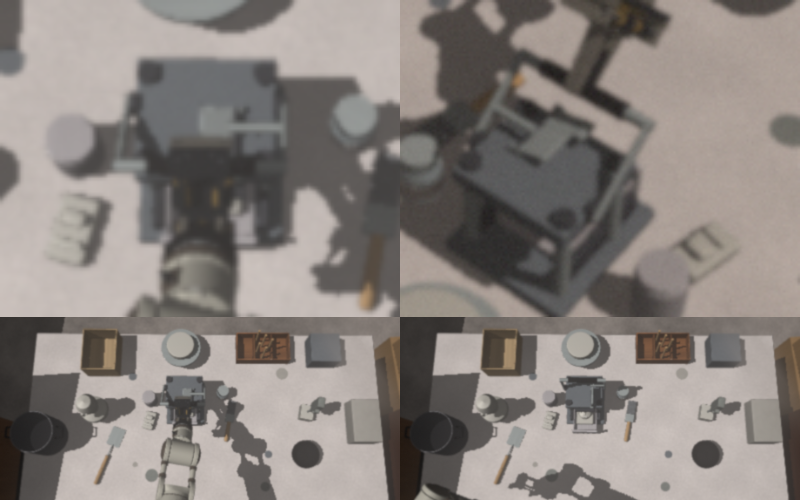

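The final views show the lever down in the fingers, the catch flat, the tray home with nothing sticking out past the base, and the bystanders unmoved.

```bash
python3 st.py; python3 -c "
from workcell import manip; print(manip.get_obs()['time_s']); print(manip.sign_off())"
```

```text
[0.5848 0.089  0.2271] 0.892 [  5.4  22.8 -16.1] [ 0.56 -3.77  0.72]
33.025
the job is handed in; nothing more can be done
None
```

I handed the job in at 33 s: the tray is home, the catch is flipped over, the fingers are holding the lever down at its stop, and nothing else on the table looks moved; the verdict was not shown to me.

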